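# Point-and-confirm check of a reagent and its sample vial

### The job

Check the reagent and the sample before the assay by pointing: with the fingers pointing down, bring the fingertips to a centimetre or two above the cap of the small red-capped bottle and dwell there for a good two seconds, then do the same above the green-capped vial, and then confirm by pressing the green button on the grey box down and letting it come up again. Touch none of the bottles and vials, point closely at no other cap, leave the red button unpressed and everything else where it stands.

Things in the scene. Friction and masses are not known exactly. Their poses are not given: they have to be found in the camera images.
- red_bottle: white plastic bottle with a red screw cap, 33 mm across and 66 mm tall, standing loose and upright on the bench; origin at the centre of its underside, z up
- red_bottle_cap (a point): centre of the top of the cap of the white plastic bottle with a red screw cap (66 mm above the bench)
- blue_bottle: white plastic bottle with a blue screw cap, 36 mm across and 74 mm tall, standing loose and upright on the bench; origin at the centre of its underside, z up
- blue_bottle_cap (a point): centre of the top of the cap of the white plastic bottle with a blue screw cap (74 mm above the bench)
- black_bottle: grey-white plastic bottle with a black screw cap, 33 mm across and 70 mm tall, standing loose and upright on the bench; origin at the centre of its underside, z up
- black_bottle_cap (a point): centre of the top of the cap of the grey-white plastic bottle with a black screw cap (70 mm above the bench)
- green_vial: clear glass vial with a green cap, 22 mm across and 60 mm tall, standing loose and upright on the bench; origin at the centre of its underside, z up
- green_vial_cap (a point): centre of the top of the cap of the clear glass vial with a green cap (60 mm above the bench)
- blue_vial: clear glass vial with a blue cap, 22 mm across and 64 mm tall, standing loose and upright on the bench; origin at the centre of its underside, z up
- blue_vial_cap (a point): centre of the top of the cap of the clear glass vial with a blue cap (64 mm above the bench)
- white_vial: clear glass vial with a white cap, 22 mm across and 60 mm tall, standing loose and upright on the bench; origin at the centre of its underside, z up
- white_vial_cap (a point): centre of the top of the cap of the clear glass vial with a white cap (60 mm above the bench)
- confirm_box: grey confirmation box fixed to the bench, 74 x 116 mm and 28 mm high, with a green and a red push button side by side on its top, 52 mm apart; origin at the centre of its underside, y along its long side (the green button lies at +y). Behind the work (beyond x = 0.72 m) and at its sides stands fixed equipment up to 190 mm tall: among it a bench meter 156 mm tall at the right (y below -0.38 m)
- accept_top (a point): centre of the top of the green button (cap 26 mm across, pressed straight down); moves with it
- accept (a joint): green button: 0 when up, grows to 0.006 m when fully down; counts as pressed beyond 0.004 m; sprung, fully down takes 5 N, comes up by itself
- reject_top (a point): centre of the top of the red button (cap 26 mm across); not to be pressed
- reject (a joint): red button: 0 when up, 0.006 m when fully down
- petri: round petri dish with dark contents, 64 mm across and 12 mm high, loose on the bench; origin at the centre of its underside
- pen: blue marker pen, 130 x 16 x 17 mm, lying loose on the bench along its own x; origin at the centre of its underside
Not all that is in view belongs to the job. Leave any blue, brown or yellow look-alike of the confirm_box alone.

How it is judged:
By the outcome, as a careful person would: the job done as asked, in the order asked, and still so for the second after the job is handed in, with the robot touching nothing.
It also fails if it takes over 58 s, if anything falls off the work surface, if the arm or the gripper's body presses on something with over 40 N, if the wrist force passes 120 N, or if a joint passes its speed limit or range.

### The arm

A 6-joint arm with a two-finger parallel gripper is mounted at the origin on the work surface; the furniture and walls round the work are solid. World frame = base frame: x ahead of the robot, y to its left, z up, the work surface at z = 0. Lengths are in m, angles in rad, forces in N, time in s.
With the tool pointing down it reaches from about 0.35 to 0.95 m from the base axis. Payload 17.4 kg.
Tool frame: the origin (TCP) lies between the finger pads, 19 mm behind the fingertips; this is the grasp point; z points along the fingers, y is the line along which they close (so a half turn about z gives the same grasp; the last joint's range is limited). The gripper opens to 93 mm and grips with 3 to 60 N. Pads are 15 mm wide; open, the fingers measure 128 mm over their backs; the gripper's body (75 mm by 188 mm) begins 65 mm behind the grasp point.
Start: joints at [-1.197, 0.116, 1.442, -0, 1.584, -0.038], TCP at [0.27, -0.619, 0.237] pointing down, gripper open.
Joint ranges: [-2.83, 2.83], [-0.83, 2.19], [0.07, 2.5], [-1.14, 4.28], [0.01, 3], [-2.97, 2.97]. Speed limits (rad/s): [1.89, 1.89, 2.22, 3.14, 3.14, 3.14].

### API

Orientations are given as a unit quaternion [x, y, z, w].
In Python, from cell import arm gives the robot as it stands. The module is installed in compiled form; this text tells all that it offers.
- The arm moves only by the tool play_rows, never from a script. Its argument "moves" is one flat list of numbers, 5 for each row, row after row: the shift along the tool's x, y, z in mm, then the turn about the tool's z in degrees, then the finger opening in mm, from 0 to 93. In form: [tx, ty, tz, turn, grip, tx, ty, tz, turn, grip, ...]. A call has 1 to 5 rows; each row is the pose to reach, as a shift and turn from the pose commanded when the call began, along the tool's axes at that moment; what a row does not reach only later rows make up. A row lasts 1/12 s, in which the tool goes at most 41.7 mm and 7.16 degrees, less where a joint would pass 70% of its speed; a pose out of reach is approached as far as the arm can. A call with a gripper value outside its range is refused whole. The fingers move at their own pace and stop on an object; the grip force is fixed at half the most. Time passes only in rows, so rows that repeat a pose let the fingers close. It gives the time, the measured TCP pose, the force, the opening and the grip force at its end, in the units of the state.
- arm.get_state(): the state, without advancing time (a new reading comes with each control period).
- arm.camera(name): name is "scene" or "top" or "wrist"; returns the picture (420x560x3 uint8, blue, green, red); there is no depth.
- arm.camera_params(name): a dict with "mtx" (3x3 intrinsics, pixels), "rvec" (rotation vector, rad) and "tvec" (3), from world to camera coordinates, as OpenCV has them. Camera axes: x right, y down, z forward; pixel columns grow to the right and rows downward; lengths in m; the calibration is good to about 2 mm. A picture is of the moment at which its call begins: read the wrist's pose just before it. camera_params takes no time and is no camera call; for the wrist camera it gives the pose at the moment of the call.
- arm.sign_off(): hands the job in; it is judged then, once.
The state is a dict: "t": time; "joint_positions": joint angles; "qd": joint speeds; "effort": joint torques, N m; "eef_pos": TCP position; "orientation": TCP orientation; "wrist_force": force on the tool from outside, world axes, zero at the start; "torque": the same for the moment, N m; "gripper_width": finger opening in m; "grasp_force": force on a finger pad.
Only numpy, scipy, OpenCV 4.12 (cv2) and the standard library are available. Lean on these libraries where they do the work, as an engineer would, in place of code of your own. Each camera call takes 0.05 s, during which the arm holds its last target. There are 200 camera calls.

## Working session

There is one attempt and no reset: what is moved stays moved. The work goes in short steps, Python scripts to look and compute and a tool call to move; the robot and the scene stay as the last step left them, time stands still between calls to the robot, and variables do not carry over. Pictures are saved under pics/ and viewed, at most 10 in all, crops included, and the job is handed in when it is done.

Besides the shell and the picture viewer there is one more tool, called in YAML: its name, and indented under it one key for each argument. play_rows: Moves the arm, as the interface text tells. Its arguments: {"type":"object","properties":{"moves":{"type":"array"}},"required":["moves"]}

```bash
mkdir -p pics; python3 - <<'E'
from cell import arm
import cv2,numpy as np
for n in("top","scene"):
    cv2.imwrite(f"pics/{n}0.png",arm.camera(n)); p=arm.camera_params(n); R=cv2.Rodrigues(np.array(p["rvec"]))[0]
    print(n,np.round(-R.T@np.array(p["tvec"]).ravel(),3),np.round(R,2).tolist())
s=arm.get_state();print(s["t"],s["eef_pos"],s["orientation"],s["gripper_width"])
E
```

```text
top [ 0.315 -0.017  1.265] [[0.01, -1.0, -0.0], [-0.99, -0.01, -0.14], [0.14, 0.0, -0.99]]
scene [0.026 0.869 0.604] [[-0.88, -0.47, 0.0], [-0.22, 0.42, -0.88], [0.42, -0.78, -0.47]]
0.1 [ 0.27011453 -0.61844025  0.23683025] [ 9.78875897e-01  2.04454770e-01 -7.47157477e-05 -4.69768122e-04] 0.09307542611309012
```

View pics/top0.png

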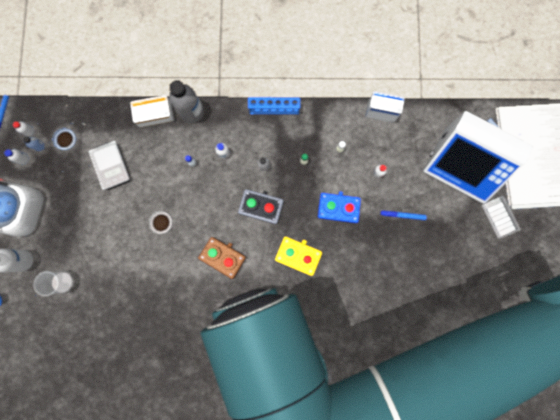

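View pics/scene0.png

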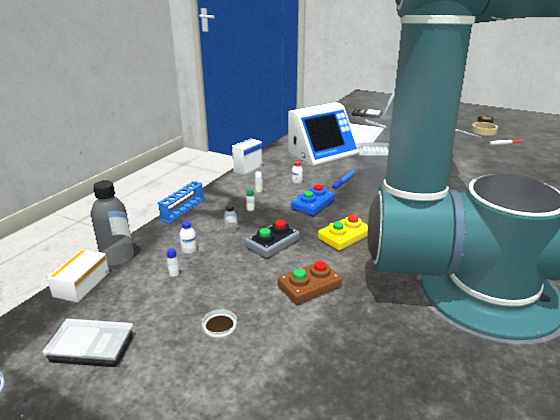

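Top view: red cap at (381,171), with another red-capped item far left at (20,127) off to the side; green-capped vial at (305,159). The grey box is at (261,206), green button (251,203) and red (269,208). The blue (340,207), yellow (299,256) and brown (222,257) boxes are look-alikes. In the scene view the red cap is at (297,164), the green cap at (250,191) and the grey box's green button at (265,233).

```bash
cat > h.py <<'E'
from cell import arm
import cv2,numpy as np
def blob(img,near,col,r=14):
    hsv=cv2.cvtColor(img,cv2.COLOR_BGR2HSV); h,s,v=cv2.split(hsv)
    hm=((h<8)|(h>172)) if col=="r" else ((h>45)&(h<90))
    m=(hm&(s>110)&(v>40)).astype(np.uint8)
    w=np.zeros_like(m); cv2.circle(w,near,r,1,-1); m&=w
    n,l,st,c=cv2.connectedComponentsWithStats(m)
    i=1+np.argmax(st[1:,4]); return c[i],st[i]
def ray(p,uv):
    R=cv2.Rodrigues(np.array(p["rvec"]))[0]; t=np.array(p["tvec"]).ravel()
    d=R.T@np.linalg.inv(p["mtx"])@np.r_[uv,1]; return -R.T@t,d/np.linalg.norm(d)
def plane(p,uv,z):
    o,d=ray(p,uv); return o+d*(z-o[2])/d[2]
def tri(rays):
    A=sum(np.eye(3)-np.outer(d,d) for o,d in rays); b=sum((np.eye(3)-np.outer(d,d))@o for o,d in rays)
    x=np.linalg.solve(A,b); return x,[np.linalg.norm(np.cross(x-o,d)) for o,d in rays]
E
python3 - <<'E'
from h import *
T=cv2.imread("pics/top0.png");S=cv2.imread("pics/scene0.png");pt,ps=arm.camera_params("top"),arm.camera_params("scene")
for n,a,b,c,z in[("redcap",(381,171),(297,164),"r",.062),("greencap",(305,159),(250,191),"g",.056),("accept",(251,203),(265,233),"g",.036),("reject",(269,208),(281,226),"r",.036)]:
    ct,st=blob(T,a,c,9);cs,ss=blob(S,b,c)
    x,e=tri([ray(pt,ct),ray(ps,cs)])
    print(n,ct.round(1),st,cs.round(1),ss,x.round(4),np.round(e,4),plane(pt,ct,z).round(4),plane(ps,cs,z).round(4))
for n,uv,z in[("blueB",(222,148),.074),("black",(264,160),.07),("blueV",(189,159),.064),("white",(342,145),.06),("bluebox",(340,207),.03),("yellow",(299,256),.03),("meterR",(428,165),.15)]: print(n,plane(pt,uv,z).round(3))
a=cv2.resize(T[125:235,230:410],None,fx=4,fy=4,interpolation=2);cv2.imwrite("pics/crop.png",a)
E
```

```text
redcap [382.6 167.5] [380 165   6   6  31] [296.7 162.9] [294 161   7   5  28] [ 0.5876 -0.2916  0.0569] [0.0001 0.0001] [ 0.5863 -0.2905  0.062 ] [ 0.5825 -0.2808  0.062 ]
greencap [304.5 156.4] [302 154   6   6  31] [249.5 192.2] [247 189   6   7  40] [ 0.6203 -0.0711  0.0477] [0.0002 0.0002] [ 0.6184 -0.0707  0.056 ] [ 0.6113 -0.0571  0.056 ]
accept [251.  202.4] [246 198  11  10  80] [264.5 232.1] [259 228  12  10  97] [0.4871 0.08   0.0423] [0.0001 0.0001] [0.4881 0.0805 0.036 ] [0.4922 0.071  0.036 ]
reject [268.7 207.4] [264 202  11  11  89] [279.9 224. ] [275 220  11   9  87] [0.4734 0.0297 0.042 ] [0. 0.] [0.4742 0.0299 0.036 ] [0.4781 0.0208 0.036 ]
blueB [0.636 0.162 0.074]
black [0.604 0.044 0.07 ]
blueV [0.607 0.256 0.064]
white [ 0.651 -0.177  0.06 ]
bluebox [ 0.478 -0.173  0.03 ]
yellow [ 0.338 -0.057  0.03 ]
meterR [ 0.574 -0.389  0.15 ]
```

View pics/crop.png

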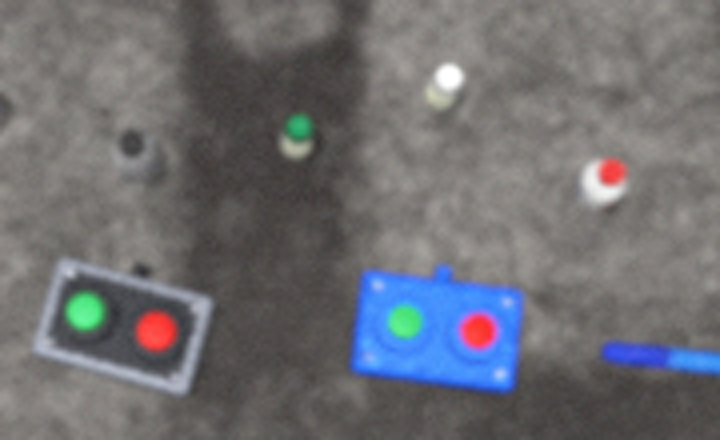

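The crop confirms the picks: red cap at (612,172), green vial cap at (299,127), and the grey box with its green button on the left at (85,312). The white vial (449,77), black bottle (132,145) and blue box (440,325) are to be avoided. I'll close the fingers, cross at height and turn the body away from the meter.

play_rows:
  moves: [421, -173, 0, -66, 0, 421, -173, 0, -66, 0, 421, -173, 0, -66, 0, 421, -173, 0, -66, 0, 421, -173, 0, -66, 0]

```text
t: 0.52
eef_pos: [0.416, -0.4672, 0.2372]
orientation: [0.867, 0.498, -0.0, -0.0]
wrist_force: [0.9, -0.3, 0.4]
gripper_width: 0.0646
grasp_force: 0.0
```

```bash
cat >> h.py <<'E'
from scipy.spatial.transform import Rotation
def to(x,y,z):
    s=arm.get_state();R=Rotation.from_quat(s["orientation"]).as_matrix()
    d=R.T@(np.array([x,y,z])-s["eef_pos"])*1000
    print(round(s["t"],2),np.round(s["eef_pos"],4),"yaw x",np.degrees(np.arctan2(R[1,0],R[0,0])).round(1),"shift",d.round(1),"F",np.round(s["wrist_force"],1),s["gripper_width"])
E
python3 -c "from h import *;to(.587,-.291,.237)"
```

```text
0.52 [ 0.416  -0.4672  0.2372] yaw x 59.7 shift [2.384e+02 5.890e+01 2.000e-01] F [ 0.9 -0.3  0.4] 0.06455822175270193
```

play_rows:
  moves: [238, 59, 0, -30, 0, 238, 59, 0, -30, 0, 238, 59, 0, -30, 0, 238, 59, 0, -30, 0, 238, 59, 0, -30, 0]

```text
t: 0.93
eef_pos: [0.5622, -0.3185, 0.2372]
orientation: [0.708, 0.706, -0.0, -0.0]
wrist_force: [-0.1, -0.5, -0.3]
gripper_width: 0.031
grasp_force: 0.0
```

play_rows:
  moves: [0, 0, 0, 0, 0, 0, 0, 0, 0, 0, 0, 0, 0, 0, 0]

```text
t: 1.18
eef_pos: [0.561, -0.3203, 0.2371]
orientation: [0.711, 0.703, -0.0, -0.0]
wrist_force: [0.1, -0.3, 0.9]
gripper_width: 0.0109
grasp_force: 0.0
```

```bash
python3 - <<'E'
from h import *
to(.587,-.291,.130)
p=arm.camera_params("wrist");cv2.imwrite("pics/w1.png",arm.camera("wrist"))
R=cv2.Rodrigues(np.array(p["rvec"]))[0];print(-R.T@np.array(p["tvec"]).ravel())
q=cv2.projectPoints(np.array([[.587,-.291,.066]]),np.array(p["rvec"]),np.array(p["tvec"]),np.array(p["mtx"]),None)[0];print(q.ravel())
E
```

```text
1.18 [ 0.561  -0.3203  0.2371] yaw x 89.4 shift [ 29.6  25.8 107.1] F [ 0.1 -0.3  0.9] 0.010919871631839629
[ 0.56144675 -0.2524287   0.38568073]
[304.01596259 164.94031225]
```

View pics/w1.png

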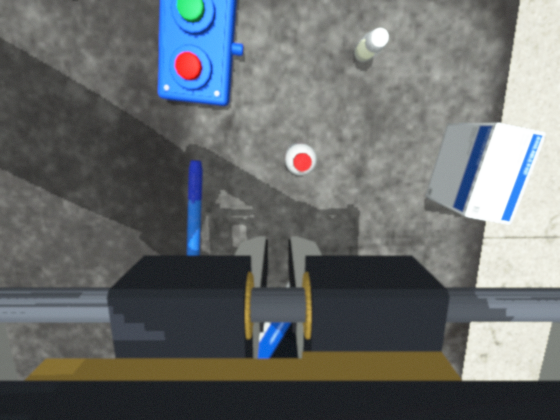

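The red cap is at about (302,161), 4 px from the prediction, with nothing near it. I'll refine its position with this view and move above it.

```bash
python3 - <<'E'
from h import *
pw=arm.camera_params("wrist");pt=arm.camera_params("top");ps=arm.camera_params("scene")
c,st=blob(cv2.imread("pics/w1.png"),(302,161),"r",20);print(c,st,plane(pw,c,.066))
x,e=tri([ray(pw,c),ray(pt,(382.6,167.5)),ray(ps,(296.7,162.9))]);print(x,e)
x,e=tri([ray(pw,c),ray(pt,(382.6,167.5))]);print(x,e)
to(*x[:2],.130)
E
```

```text
[301.976 161.804] [294 153  17  19 250] [ 0.5846687  -0.28849563  0.066     ]
[ 0.58648877 -0.29022402  0.05804662] [np.float64(0.0014844971194952236), np.float64(0.0014626033817780003), np.float64(0.000624807128270046)]
[ 0.5840026  -0.28783349  0.07340094] [np.float64(0.0002006117856264049), np.float64(0.00020061178562658926)]
1.23 [ 0.5606 -0.3208  0.2372] yaw x 89.4 shift [ 33.3  23.1 107.2] F [0.7 0.3 0.6] 0.006787906803512444
```

play_rows:
  moves: [32, 24, 0, 0, 0, 32, 24, 36, 0, 0, 32, 24, 76, 0, 0, 32, 24, 107, 0, 0, 32, 24, 107, 0, 0]

```text
t: 1.65
eef_pos: [0.5824, -0.2885, 0.1235]
orientation: [0.711, 0.703, -0.001, -0.004]
wrist_force: [-1.6, -0.9, -2.0]
gripper_width: 0.0006
grasp_force: 0.0
```

```bash
python3 - <<'E'
from h import *
pw=arm.camera_params("wrist");im=arm.camera("wrist")
print(cv2.projectPoints(np.array([[.585,-.289,.066]]),np.array(pw["rvec"]),np.array(pw["tvec"]),np.array(pw["mtx"]),None)[0].ravel())
cv2.imwrite("pics/w2.png",im);to(.585,-.289,.0995)
E
```

```text
[282.63171248 230.59850215]
1.7 [ 0.5835 -0.289   0.1276] yaw x 89.3 shift [-0.   1.6 28.1] F [ 0.5 -0.8  0.6] 4.7256351050069083e-07
```

View pics/w2.png

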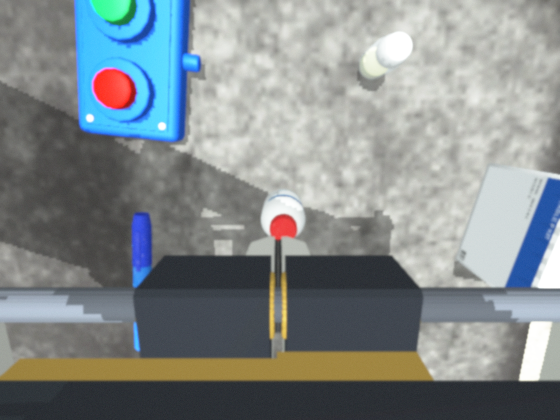

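The red cap at (283,227) agrees with the prediction (283,231) and lies under the finger line at column 278, so the x shift is right. I'll come down gently and dwell.

play_rows:
  moves: [0, 1, 8, 0, 0, 0, 1, 16, 0, 0, 0, 1, 23, 0, 0, 0, 1, 28, 0, 0, 0, 1, 28, 0, 0]

```text
t: 2.12
eef_pos: [0.5862, -0.2886, 0.1018]
orientation: [0.711, 0.703, -0.0, -0.0]
wrist_force: [0.2, -0.1, -0.1]
gripper_width: 0.0007
grasp_force: 0.0
```

play_rows:
  moves: [0, 0, 0, 0, 0, 0, 0, 0, 0, 0, 0, 0, 0, 0, 0, 0, 0, 0, 0, 0, 0, 0, 0, 0, 0]

```text
t: 2.53
eef_pos: [0.5866, -0.2886, 0.1028]
orientation: [0.711, 0.703, 0.0, 0.0]
wrist_force: [0.4, -0.4, -0.1]
gripper_width: 0.0008
grasp_force: 0.0
```

play_rows:
  moves: [0, 0, 0, 0, 0, 0, 0, 0, 0, 0, 0, 0, 0, 0, 0, 0, 0, 0, 0, 0, 0, 0, 0, 0, 0]

```text
t: 2.95
eef_pos: [0.5865, -0.2886, 0.1025]
orientation: [0.711, 0.703, 0.0, -0.0]
wrist_force: [-0.1, 0.1, -0.2]
gripper_width: 0.0003
grasp_force: 0.0
```

play_rows:
  moves: [0, 0, 0, 0, 0, 0, 0, 0, 0, 0, 0, 0, 0, 0, 0, 0, 0, 0, 0, 0, 0, 0, 0, 0, 0]

```text
t: 3.37
eef_pos: [0.5865, -0.2886, 0.1025]
orientation: [0.711, 0.703, -0.0, -0.0]
wrist_force: [-0.2, -0.8, -0.6]
gripper_width: 0.0007
grasp_force: 0.0
```

play_rows:
  moves: [0, 0, 0, 0, 0, 0, 0, 0, 0, 0, 0, 0, 0, 0, 0, 0, 0, 0, 0, 0, 0, 0, 0, 0, 0]

```text
t: 3.78
eef_pos: [0.5865, -0.2886, 0.1025]
orientation: [0.711, 0.703, 0.0, 0.0]
wrist_force: [0.6, 0.1, 0.2]
gripper_width: 0.0007
grasp_force: 0.0
```

play_rows:
  moves: [0, 0, 0, 0, 0, 0, 0, 0, 0, 0, 0, 0, 0, 0, 0, 0, 0, 0, 0, 0, 0, 0, 0, 0, 0]

```text
t: 4.2
eef_pos: [0.5864, -0.2886, 0.1024]
orientation: [0.711, 0.703, -0.0, -0.0]
wrist_force: [0.7, 0.1, 0.0]
gripper_width: 0.0003
grasp_force: 0.0
```

play_rows:
  moves: [0, 0, 0, 0, 0, 0, 0, 0, 0, 0, 0, 0, 0, 0, 0, 0, 0, 0, 0, 0, 0, 0, 0, 0, 0]

```text
t: 4.62
eef_pos: [0.5865, -0.2886, 0.1025]
orientation: [0.711, 0.703, -0.0, 0.0]
wrist_force: [0.1, 0.0, -0.7]
gripper_width: 0.0008
grasp_force: 0.0
```

play_rows:
  moves: [0, 0, 0, 0, 0, 0, 0, 0, 0, 0, 0, 0, 0, 0, 0, 0, 0, 0, 0, 0, 0, 0, 0, 0, 0]

```text
t: 5.03
eef_pos: [0.5865, -0.2886, 0.1025]
orientation: [0.711, 0.703, -0.0, -0.0]
wrist_force: [-0.8, -0.6, -0.0]
gripper_width: 0.0005
grasp_force: 0.0
```

```bash
python3 -c "from h import *;to(.617,-.071,.16)"
```

```text
5.03 [ 0.5865 -0.2886  0.1025] yaw x 89.4 shift [217.9  28.3 -57.6] F [-0.8 -0.6 -0. ] 0.000525446615270221
```

Tips are 17.5 mm above the cap. There is plenty of time, so I'll lower 4 mm and repeat the dwell for margin.

play_rows:
  moves: [0, -1, 2, 0, 0, 0, -1, 4, 0, 0, 0, -1, 4, 0, 0, 0, -1, 4, 0, 0, 0, -1, 4, 0, 0]

```text
t: 5.45
eef_pos: [0.5854, -0.2886, 0.0984]
orientation: [0.711, 0.703, -0.0, -0.0]
wrist_force: [0.6, -0.2, 1.0]
gripper_width: 0.0007
grasp_force: 0.0
```

play_rows:
  moves: [0, 0, 0, 0, 0, 0, 0, 0, 0, 0, 0, 0, 0, 0, 0, 0, 0, 0, 0, 0, 0, 0, 0, 0, 0]

```text
t: 5.87
eef_pos: [0.5855, -0.2886, 0.0985]
orientation: [0.711, 0.703, -0.0, -0.0]
wrist_force: [0.7, 0.5, 0.4]
gripper_width: 0.0007
grasp_force: 0.0
```

play_rows:
  moves: [0, 0, 0, 0, 0, 0, 0, 0, 0, 0, 0, 0, 0, 0, 0, 0, 0, 0, 0, 0, 0, 0, 0, 0, 0]

```text
t: 6.28
eef_pos: [0.5854, -0.2886, 0.0984]
orientation: [0.711, 0.703, -0.0, -0.0]
wrist_force: [0.2, -0.5, 0.4]
gripper_width: 0.0005
grasp_force: 0.0
```

play_rows:
  moves: [0, 0, 0, 0, 0, 0, 0, 0, 0, 0, 0, 0, 0, 0, 0, 0, 0, 0, 0, 0, 0, 0, 0, 0, 0]

```text
t: 6.7
eef_pos: [0.5855, -0.2886, 0.0985]
orientation: [0.711, 0.703, 0.0, 0.0]
wrist_force: [-0.6, 0.3, 0.7]
gripper_width: 0.0003
grasp_force: 0.0
```

play_rows:
  moves: [0, 0, 0, 0, 0, 0, 0, 0, 0, 0, 0, 0, 0, 0, 0, 0, 0, 0, 0, 0, 0, 0, 0, 0, 0]

```text
t: 7.12
eef_pos: [0.5855, -0.2886, 0.0984]
orientation: [0.711, 0.703, 0.0, -0.0]
wrist_force: [-0.3, 0.0, 0.4]
gripper_width: 0.0005
grasp_force: 0.0
```

play_rows:
  moves: [0, 0, 0, 0, 0, 0, 0, 0, 0, 0, 0, 0, 0, 0, 0, 0, 0, 0, 0, 0, 0, 0, 0, 0, 0]

```text
t: 7.53
eef_pos: [0.5855, -0.2886, 0.0984]
orientation: [0.711, 0.703, 0.0, -0.0]
wrist_force: [-0.2, -0.8, 0.1]
gripper_width: 0.0006
grasp_force: 0.0
```

play_rows:
  moves: [0, 0, 0, 0, 0, 0, 0, 0, 0, 0, 0, 0, 0, 0, 0, 0, 0, 0, 0, 0, 0, 0, 0, 0, 0]

```text
t: 7.95
eef_pos: [0.5855, -0.2886, 0.0984]
orientation: [0.711, 0.703, -0.0, -0.0]
wrist_force: [0.4, 1.0, 0.9]
gripper_width: 0.0003
grasp_force: 0.0
```

play_rows:
  moves: [0, 0, -35, 0, 0, 0, 0, -70, 0, 0, 35, 0, -85, 0, 0, 70, 0, -85, 0, 0, 100, 0, -85, 0, 0]

```text
t: 8.37
eef_pos: [0.5867, -0.1874, 0.185]
orientation: [0.711, 0.703, 0.001, 0.001]
wrist_force: [1.0, -0.0, 0.2]
gripper_width: 0.0005
grasp_force: 0.0
```

play_rows:
  moves: [0, 0, 0, 0, 0, 0, 0, 0, 0, 0, 0, 0, 0, 0, 0]

```text
t: 8.62
eef_pos: [0.5866, -0.1888, 0.1835]
orientation: [0.711, 0.704, -0.0, 0.0]
wrist_force: [0.6, -1.1, 0.1]
gripper_width: 0.0008
grasp_force: 0.0
```

```bash
python3 - <<'E'
from h import *
pw=arm.camera_params("wrist");im=arm.camera("wrist");cv2.imwrite("pics/w3.png",im)
q=cv2.projectPoints(np.array([[.618,-.071,.06]]),np.array(pw["rvec"]),np.array(pw["tvec"]),np.array(pw["mtx"]),None)[0].ravel();print(q)
c,st=blob(im,tuple(int(v) for v in q),"g",25);print(c,st,plane(pw,c,.06),tri([ray(pw,c),ray(arm.camera_params("top"),(304.5,156.4))]))
to(.617,-.071,.15)
E
```

```text
[316.90248657  58.21273899]
[316.21995927  56.86965377] [305  44  23  27 491] [ 0.61745017 -0.07003025  0.06      ] (array([ 0.61711715, -0.07045653,  0.06186712]), [np.float64(0.00014270672871451412), np.float64(0.00014270672871475484)])
8.67 [ 0.5865 -0.1893  0.1833] yaw x 89.4 shift [118.6  29.2  33.3] F [-0.1  0.3 -0.2] 0.0005357413096461215
```

View pics/w3.png

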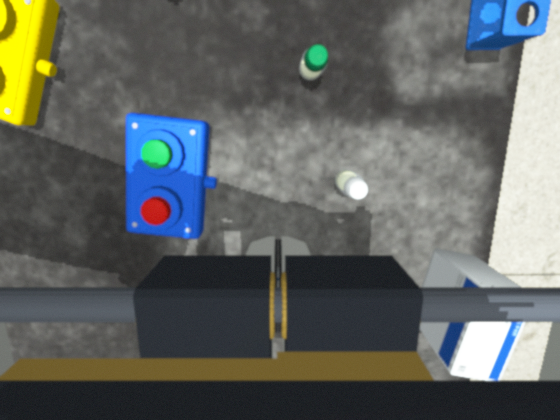

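The green cap is at (316,57), as predicted, and solves to (0.617, -0.070, 0.061). The white vial (350,185) stays clear to the right.

play_rows:
  moves: [35, 9, 0, 0, 0, 70, 17, 0, 0, 0, 100, 25, 10, 0, 0, 119, 29, 28, 0, 0, 119, 29, 40, 0, 0]

```text
t: 9.08
eef_pos: [0.6172, -0.0679, 0.142]
orientation: [0.71, 0.704, 0.0, -0.0]
wrist_force: [-0.0, -0.1, -0.8]
gripper_width: 0.0004
grasp_force: 0.0
```

play_rows:
  moves: [0, 0, 0, 0, 0, 0, 0, 0, 0, 0, 0, 0, 0, 0, 0]

```text
t: 9.33
eef_pos: [0.6169, -0.0713, 0.1442]
orientation: [0.711, 0.703, 0.0, 0.0]
wrist_force: [-0.2, -0.3, 1.4]
gripper_width: 0.0001
grasp_force: 0.0
```

```bash
python3 -c "from h import *;to(.617,-.0705,.093)"
```

```text
9.33 [ 0.6169 -0.0713  0.1442] yaw x 89.3 shift [ 0.9  0.1 51.2] F [-0.2 -0.3  1.4] 0.00011168995098218931
```

play_rows:
  moves: [1, 0, 15, 0, 0, 1, 0, 29, 0, 0, 1, 0, 40, 0, 0, 1, 0, 47, 0, 0, 1, 0, 51, 0, 0]

```text
t: 9.75
eef_pos: [0.6161, -0.069, 0.0906]
orientation: [0.711, 0.703, -0.001, -0.001]
wrist_force: [0.5, 0.0, 0.4]
gripper_width: 0.0004
grasp_force: 0.0
```

play_rows:
  moves: [0, 0, 0, 0, 0, 0, 0, 0, 0, 0, 0, 0, 0, 0, 0]

```text
t: 10.0
eef_pos: [0.617, -0.0689, 0.093]
orientation: [0.711, 0.703, 0.0, 0.0]
wrist_force: [0.3, -0.7, -0.0]
gripper_width: 0.0003
grasp_force: 0.0
```

```bash
python3 - <<'E'
from h import *
pw=arm.camera_params("wrist");im=arm.camera("wrist");cv2.imwrite("pics/w4.png",im[150:350,150:420])
to(.617,-.0705,.093)
E
```

```text
10.05 [ 0.6171 -0.0689  0.0931] yaw x 89.4 shift [-1.6 -0.1  0.1] F [ 0.2 -0.3  0.7] 0.0007156442696754033
```

View pics/w4.png

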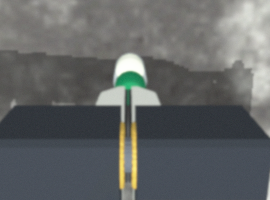

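The green cap is at crop pixel (129,80), directly under the fingers and still upright. Now the dwell.

play_rows:
  moves: [-1, 0, 0, 0, 0, -1, 0, 0, 0, 0, -1, 0, 0, 0, 0, -1, 0, 0, 0, 0, -1, 0, 0, 0, 0]

```text
t: 10.47
eef_pos: [0.6168, -0.0699, 0.0925]
orientation: [0.711, 0.703, 0.0, 0.0]
wrist_force: [-0.1, 0.5, -0.6]
gripper_width: 0.0004
grasp_force: 0.0
```

play_rows:
  moves: [0, 0, 0, 0, 0, 0, 0, 0, 0, 0, 0, 0, 0, 0, 0, 0, 0, 0, 0, 0, 0, 0, 0, 0, 0]

```text
t: 10.88
eef_pos: [0.6167, -0.0699, 0.0924]
orientation: [0.711, 0.703, -0.0, -0.0]
wrist_force: [-0.0, 0.4, -0.2]
gripper_width: 0.0003
grasp_force: 0.0
```

play_rows:
  moves: [0, 0, 0, 0, 0, 0, 0, 0, 0, 0, 0, 0, 0, 0, 0, 0, 0, 0, 0, 0, 0, 0, 0, 0, 0]

```text
t: 11.3
eef_pos: [0.6167, -0.0699, 0.0925]
orientation: [0.711, 0.703, 0.0, 0.0]
wrist_force: [0.1, 0.5, -0.1]
gripper_width: 0.0005
grasp_force: 0.0
```

play_rows:
  moves: [0, 0, 0, 0, 0, 0, 0, 0, 0, 0, 0, 0, 0, 0, 0, 0, 0, 0, 0, 0, 0, 0, 0, 0, 0]

```text
t: 11.72
eef_pos: [0.6168, -0.0699, 0.0925]
orientation: [0.711, 0.703, 0.0, 0.0]
wrist_force: [-0.5, 0.2, 0.5]
gripper_width: 0.0004
grasp_force: 0.0
```

play_rows:
  moves: [0, 0, 0, 0, 0, 0, 0, 0, 0, 0, 0, 0, 0, 0, 0, 0, 0, 0, 0, 0, 0, 0, 0, 0, 0]

```text
t: 12.13
eef_pos: [0.6167, -0.0699, 0.0925]
orientation: [0.711, 0.703, 0.0, 0.0]
wrist_force: [0.8, -0.4, -0.3]
gripper_width: 0.0003
grasp_force: 0.0
```

play_rows:
  moves: [0, 0, 0, 0, 0, 0, 0, 0, 0, 0, 0, 0, 0, 0, 0, 0, 0, 0, 0, 0, 0, 0, 0, 0, 0]

```text
t: 12.55
eef_pos: [0.6167, -0.0699, 0.0924]
orientation: [0.711, 0.703, -0.0, -0.0]
wrist_force: [-0.5, -0.8, -0.5]
gripper_width: 0.0002
grasp_force: 0.0
```

play_rows:
  moves: [0, 0, 0, 0, 0, 0, 0, 0, 0, 0, 0, 0, 0, 0, 0, 0, 0, 0, 0, 0, 0, 0, 0, 0, 0]

```text
t: 12.97
eef_pos: [0.6168, -0.0699, 0.0925]
orientation: [0.711, 0.703, 0.0, 0.0]
wrist_force: [0.5, 0.4, -0.4]
gripper_width: 0.0006
grasp_force: 0.0
```

play_rows:
  moves: [0, 0, -35, 0, 0, 0, 0, -70, 0, 0, 0, -35, -85, 0, 0, 0, -70, -85, 0, 0, 0, -100, -85, 0, 0]

```text
t: 13.38
eef_pos: [0.5156, -0.0688, 0.1783]
orientation: [0.711, 0.703, 0.0, 0.001]
wrist_force: [-0.9, 0.4, -0.3]
gripper_width: 0.0005
grasp_force: 0.0
```

play_rows:
  moves: [0, 0, 0, 0, 0, 0, 0, 0, 0, 0, 0, 0, 0, 0, 0]

```text
t: 13.63
eef_pos: [0.5172, -0.0689, 0.1778]
orientation: [0.711, 0.703, 0.0, 0.0]
wrist_force: [-0.7, 0.8, -0.6]
gripper_width: 0.0002
grasp_force: 0.0
```

```bash
python3 - <<'E'
from h import *
pw=arm.camera_params("wrist");im=arm.camera("wrist");cv2.imwrite("pics/w5.png",im)
q=cv2.projectPoints(np.array([[.487,.080,.042]]),np.array(pw["rvec"]),np.array(pw["tvec"]),np.array(pw["mtx"]),None)[0].ravel();print(q)
c,st=blob(im,tuple(int(v) for v in q),"g",30);print(c,st,plane(pw,c,.04),tri([ray(pw,c),ray(arm.camera_params("top"),(251,202.4))]))
to(.487,.08,.15)
E
```

```text
[237.72843213  19.72582498]
[235.90757129  16.3972468 ] [ 219    0   34   36 1017] [0.48543461 0.08296462 0.04      ] (array([0.48633404, 0.07969045, 0.05014433]), [np.float64(0.00037636902076879563), np.float64(0.00037636902076879075)])
13.68 [ 0.5174 -0.0689  0.1775] yaw x 89.4 shift [148.6 -32.   27.5] F [-0.3 -0.1 -0.9] 0.00046851416215492535
```

View pics/w5.png

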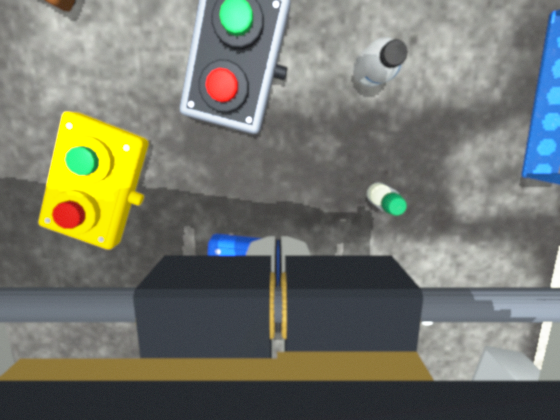

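The grey box's green button is at (236,16) and its red one at (222,85); the green vial still stands at (385,200). I'll move over the green button at height.

play_rows:
  moves: [38, -8, 0, 0, 0, 76, -16, 0, 0, 0, 112, -24, 0, 0, 0, 138, -29, 0, 0, 0, 149, -32, 20, 0, 0]

```text
t: 14.1
eef_pos: [0.4877, 0.0836, 0.1603]
orientation: [0.71, 0.704, 0.002, 0.001]
wrist_force: [0.8, -0.3, 0.5]
gripper_width: 0.0003
grasp_force: 0.0
```

play_rows:
  moves: [0, 0, 30, 0, 0, 0, 0, 50, 0, 0, 0, 0, 65, 0, 0, 0, 0, 70, 0, 0, 0, 0, 70, 0, 0]

```text
t: 14.52
eef_pos: [0.4862, 0.0805, 0.0861]
orientation: [0.711, 0.703, -0.001, -0.001]
wrist_force: [-1.1, -0.0, -0.3]
gripper_width: 0.0007
grasp_force: 0.0
```

```bash
python3 - <<'E'
from h import *
pw=arm.camera_params("wrist");im=arm.camera("wrist");cv2.imwrite("pics/w6.png",im)
q=cv2.projectPoints(np.array([[.4865,.0805,.042]]),np.array(pw["rvec"]),np.array(pw["tvec"]),np.array(pw["mtx"]),None)[0].ravel();print(q)
to(.4865,.0805,.061)
E
```

```text
[278.68486659 236.2536015 ]
14.57 [0.4867 0.0805 0.0874] yaw x 89.4 shift [-0.  -0.2 26.4] F [-1.   0.3 -0. ] 0.0007821746978849263
```

View pics/w6.png

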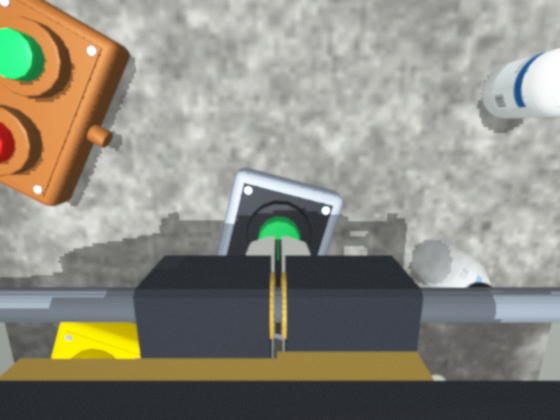

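The green button (279,230) is under the fingertips. I'll go down in small steps, watching the force.

play_rows:
  moves: [0, 0, 6, 0, 0, 0, 0, 12, 0, 0, 0, 0, 17, 0, 0, 0, 0, 20, 0, 0, 0, 0, 20, 0, 0]

```text
t: 14.98
eef_pos: [0.4864, 0.0804, 0.0671]
orientation: [0.711, 0.703, 0.0, 0.0]
wrist_force: [1.0, -0.4, 3.7]
gripper_width: 0.0007
grasp_force: 1.5
```

play_rows:
  moves: [0, 0, 2, 0, 0, 0, 0, 4, 0, 0, 0, 0, 6, 0, 0, 0, 0, 6, 0, 0, 0, 0, 6, 0, 0]

```text
t: 15.4
eef_pos: [0.4866, 0.0805, 0.0636]
orientation: [0.711, 0.703, 0.0, 0.0]
wrist_force: [-14.2, -2.6, 28.5]
gripper_width: 0.0003
grasp_force: 14.3
```

play_rows:
  moves: [0, 0, 1, 0, 0, 0, 0, 2, 0, 0, 0, 0, 3, 0, 0, 0, 0, 3, 0, 0, 0, 0, 3, 0, 0]

```text
t: 15.82
eef_pos: [0.4869, 0.0805, 0.0631]
orientation: [0.711, 0.703, 0.001, 0.001]
wrist_force: [-30.7, -3.8, 59.3]
gripper_width: 0.0004
grasp_force: 29.8
```

The button is fully down (bottomed at 0.063). Releasing now.

play_rows:
  moves: [0, 0, -5, 0, 0, 0, 0, -12, 0, 0, 0, 0, -22, 0, 0, 0, 0, -40, 0, 0, 0, 0, -70, 0, 0]

```text
t: 16.23
eef_pos: [0.485, 0.0803, 0.127]
orientation: [0.711, 0.703, -0.002, -0.001]
wrist_force: [0.4, -0.1, 0.2]
gripper_width: 0.0002
grasp_force: 0.0
```

play_rows:
  moves: [0, 0, -35, 0, 0, 0, 0, -60, 0, 0, 0, 0, -60, 0, 0, 0, 0, -60, 0, 0, 0, 0, -60, 0, 0]

```text
t: 16.65
eef_pos: [0.486, 0.0804, 0.1877]
orientation: [0.711, 0.703, -0.0, -0.0]
wrist_force: [0.5, 0.2, 0.1]
gripper_width: 0.0005
grasp_force: 0.0
```

```bash
python3 - <<'E'
from h import *
cv2.imwrite("pics/s2.png",arm.camera("scene"));to(.4865,.0805,.2)
E
```

```text
16.7 [0.4858 0.0804 0.1872] yaw x 89.4 shift [  0.1   0.7 -12.8] F [ 0.   0.  -0.8] 0.0007060835646092975
```

View pics/s2.png

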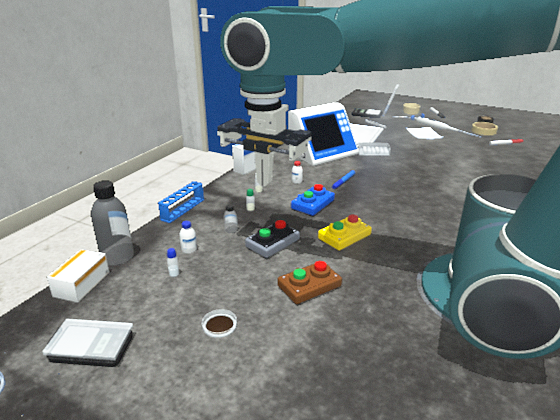

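The bottles and vials stand where they were (red (297,165), green (250,193)). The green button (265,233) is up again, and the arm is clear.

```bash
python3 -c "from cell import arm;print(arm.sign_off())"
```

```text
the job is handed in; nothing more can be done
None
```

The job is handed in at about 17 s: I dwelled 13–18 mm above the red-capped bottle (over 2 s at 13 mm), then about 13 mm above the green-capped vial for over 2 s. I then pressed the green button to its stop (up to 59 N at the wrist) and let it come up, with the bottles, vials and boxes in place in the last picture; sign-off gave no verdict.

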